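Snap the sorting board over its sprung stand and bin the discs

ROBOT

A 6-joint arm with a two-finger parallel gripper is mounted at the origin on the work surface. World frame = base frame: x ahead of the robot, y to its left, z up, the work surface at z = 0. Lengths are in m, angles in rad, forces in N, time in s.
With the tool pointing down it reaches from about 0.35 to 0.8 m from the base axis. Payload 7.3 kg.
Tool frame: the origin (TCP) lies on the centre line of the jaws, within the pads' length; the fingertips stand 8 mm ahead of it and the grasp point (between the pads) lies 11 mm behind it; z points along the fingers, y is the line along which they close (so a half turn about z gives the same grasp; the last joint's range is limited). The gripper opens to 85 mm and grips with 20 to 120 N. Pads are 22 mm wide; open, the fingers measure 114 mm over their backs; the gripper's body (76 mm by 85 mm) begins 54 mm behind the grasp point. The pads swing forward as they close: fully open they stand 13 mm farther back than shut.
Start: joints at [-1.329, 0.342, 1.524, -0, 1.275, -0.146], TCP at [0.199, -0.486, 0.239] pointing down, gripper open.
Joint ranges: [-2.53, 2.53], [-0.77, 2.02], [0.04, 2.7], [-1, 4.14], [0.28, 2.66], [-3.11, 3.11]. Speed limits (rad/s): [2.57, 2.57, 3.14, 3.14, 3.14, 3.14].

INTERFACE

Orientations are given as a unit quaternion [x, y, z, w].
In Python, from station import r gives the robot as it stands. The module is installed in compiled form; this text tells all that it offers. Calls block until the motion is done:
- r.move_to(position, orientation): joint-space move of the TCP to a pose.
- r.move_linear(position, frame=None, speed=0.15): straight line of the TCP; frame=None keeps the orientation; speed is the mean speed in m/s.
- r.movej(angles): joint-space move.
- r.grip(opening, grip_force=None): finger opening in m; grip_force is the grip in N (None keeps the last); returns when the fingers have stopped.
- r.pause(seconds).
- r.solve_ik(position, orientation): joint angles nearest the present ones, or None.
- r.grab_frame(name): name is "scene" or "top"; returns a dict with "img" (400x640x3 uint8, red, green, blue), "range_z" (400x640 float32, m along the optical axis (not along the pixel's ray), 0 where there is no reading), "fov_y" (degrees; the focal length in pixels is half the picture's height over the tangent of half this angle, whatever the lens; pixels are square), "cx", "cy" (the principal point, pixels), "R" (3x3) and "t" (3): a world point X has camera coordinates R X + t. Camera axes: x right, y down, z forward; pixel columns grow to the right and rows downward; lengths in m; the calibration is good to about 2 mm. A picture is of the moment at which its call begins.
A pose or a line that the arm cannot do raises r.IKError and nothing moves.
- r.sign_off(): hands the job in; it is judged then, once.
Trained networks look in the newest picture that a camera, given by its name, has taken for a name from the list of things; names that differ only in an ending like _2 or _b are one class to them, and where a whole thing is asked for, a point or a joint stands for the part that bears it (a point fixed in the world has none). Each returns a list of dicts, best first, with "conf" (0 to 1); they miss things now and then, are a little off and sometimes report something else, mostly with a low value. They report only what shows in the picture. A call takes as long as a camera call.
- r.silhouettes(target, camera): "mask" (400x640 bool, what is visible of it) and "rect" ([left, top, right, bottom] in pixels, round what is visible of it).
- r.landmark_of(target, camera): "location" ([row, column] in pixels: a listed point, or the origin of a listed thing).
Readings, each from a call of its own:
- r.get_t(): time.
- r.get_q(): joint angles.
- r.get_qvel(): joint speeds.
- r.get_joint_torque(): joint torques, N m.
- r.get_tool_pos(): TCP position.
- r.get_eef_rot(): TCP orientation.
- r.get_ft_force(): force on the tool from outside, world axes, zero at the start.
- r.get_torque(): the same for the moment, N m.
- r.get_grip_width(): finger opening in m.
- r.get_grip_force(): force on a finger pad.
Only numpy, scipy, OpenCV 4.12 (cv2) and the standard library are available. Lean on these libraries where they do the work, as an engineer would, in place of code of your own. Each camera call takes 0.05 s, during which the arm holds its last target. There are 200 camera calls.

TASK

Sort the turned wooden parts: push the pedal of the sorting board's sprung stand away from you until it goes over centre and let the spring alone snap it onto its far stop (do not follow it and press it against the stop, and do not lift the board itself), so that the two balls roll down into the trough and the two flat discs stay on the tilted board. Then put both discs in the small open wooden bin, and leave the stand over, the balls in the trough, and the jar, tape roll and glue bottle where they stand.

Things in the scene. Friction and masses are not known exactly. Their poses are not given: they have to be found in the camera images.
- tipper: Fixed plywood base of the sorting board, about 300 x 310 mm with the trough. Origin on the table; x points to the low (trough) end, away from the robot, y to the pedal side, z up. The stand's shaft lies along y at x -20, z 24 mm. All lies within x -105 to 200, y -178 to 195 mm (only the pedal beyond y 175).
- trough (a point): Middle of the trough's floor, in the tipper. Inside, the trough spans x 104 to 190, y -145 to 145 mm in the tipper's frame; floor 8 mm above the table, far wall 70 mm high, side walls 60 mm.
- board: Plywood board 175 (x) x 278 (y) x 10 mm, 0.5 to 1.1 kg. Origin on its hinge, the middle of its far lower edge, at x 85, z 56 mm in the tipper; the board reaches back from there toward the robot. Frame level at the start, when the board slopes 0.05 rad down toward the robot; with the stand over it has turned 0.29 rad about y and slopes 0.24 rad down to the trough.
- board_top (a point): Middle of the board's upper face, where the parts lie. A rim on the robot side stands 12 mm over this face and is 8 mm thick; the side rims stand 4 mm over it, inner faces 137 mm each side of the middle; the trough side is open. On the slope the discs stay put. Only the spring holds the board up: a press of some 10 N on it can throw the stand back.
- stand: Sprung steel stand: a shaft along y under the board, two prop arms that lift the board, and beside the board (y 172 mm) a pedal rod, 10 mm diameter, 115 mm from shaft to tread. Origin on the shaft at the board's middle. It turns 1.05 rad about y: at the start the pedal rests on its near stop, leaning 0.52 rad from upright toward the robot; over, it leans 0.53 rad away.
- pedal (a point): Middle of the tread, a rubber bar along y, 16 mm thick, 46 mm long, atop the rod. In the tipper's frame: x -77, z 124 mm at the start, x -20, z 139 upright, x 38, z 123 on the far stop. A push along its arc takes 6 to 11 N at first, then less, none at the over-centre point (near upright, varies); from there it runs on alone in under 2 s. Do not press it beyond x 22 mm.
- disc_a: Flat wooden disc, 32 mm diameter, 16 mm thick, lying on the board. Origin at the centre of its underside, z its axis. At the start all four parts lie in one row along the robot-side rim, about 58 mm apart (y about -87, -29, 29, 87 mm in the tipper's frame), in any order.
- disc_b: A second disc like disc_a.
- ball_a_center (a point): Centre of a wooden ball of 28 mm diameter, resting at the rim of the board at the start.
- ball_b_center (a point): Centre of a second ball like the first.
- bin: Fixed open wooden bin for the discs, 110 x 110 mm, 45 mm high, walls and floor 4 mm. Origin at the centre of its underside.
- jar: Glass jar, 56 mm diameter, 75 mm high, beyond the pedal; origin under its centre. To be left alone.
- tape: Roll of paper tape lying flat, 90 mm diameter, 24 mm high, to the left of the pedal; origin under its centre. To be left alone.
- glue: Glue bottle, 52 mm diameter, 120 mm high, behind the bin; origin under its centre. To be left alone.

How it is judged:
On the way:
1. the stand is over on its far stop, both balls lie in the trough and both discs are still on the board (x of pedal in the frame of tipper above 0.031 m and x of ball_a_center in the frame of tipper between 0.1 and 0.195 m and y of ball_a_center in the frame of tipper between -0.15 and 0.15 m and height (world z) of each of ball_a_center, ball_b_center below 0.05 m and x of ball_b_center in the frame of tipper between 0.1 and 0.195 m and y of ball_b_center in the frame of tipper between -0.15 and 0.15 m and x of disc_a in the frame of tipper between -0.1 and 0.085 m and y of disc_a in the frame of tipper between -0.14 and 0.14 m and height (world z) of each of disc_a, disc_b above 0.035 m and x of disc_b in the frame of tipper between -0.1 and 0.085 m and y of disc_b in the frame of tipper between -0.14 and 0.14 m), for 0.2 s.
At the end, for the whole second after the job is handed in: The stand is on its far stop (pedal tread beyond x 31 mm in the tipper's frame), both balls are in the trough (centres below 50 mm), and both discs lie at rest inside the bin (origins within its 110 mm square and below 40 mm) (x of pedal in the frame of tipper above 0.031 m and x of ball_a_center in the frame of tipper between 0.1 and 0.195 m and y of ball_a_center in the frame of tipper between -0.15 and 0.15 m and height (world z) of each of ball_a_center, ball_b_center below 0.05 m and x of ball_b_center in the frame of tipper between 0.1 and 0.195 m and y of ball_b_center in the frame of tipper between -0.15 and 0.15 m and x of disc_a in the frame of bin between -0.055 and 0.055 m and y of disc_a in the frame of bin between -0.055 and 0.055 m and height (world z) of each of disc_a, disc_b below 0.04 m and linear speed of each of disc_a, disc_b below 0.03 m/s and x of disc_b in the frame of bin between -0.055 and 0.055 m and y of disc_b in the frame of bin between -0.055 and 0.055 m); the robot touches nothing.
It fails at once if the stand is pressed with more than 3 N once the tread is beyond x 22 mm: the spring alone must take it to its far stop (x of pedal in the frame of tipper above 0.022 m and contact force between any of the fingers, the arm and stand above 3 N).
It fails at once if the board itself is pushed or lifted (more than 3 N) before the stand has gone over (tread short of x 15 mm) (x of pedal in the frame of tipper below 0.015 m and contact force between any of the fingers, the arm and board above 3 N).
It fails at once if the jar is moved by more than 30 mm (distance of jar from where it was at the start of the episode above 0.03 m).
It fails at once if the tape roll is moved by more than 30 mm (distance of tape from where it was at the start of the episode above 0.03 m).
It fails at once if the glue bottle is moved by more than 30 mm (distance of glue from where it was at the start of the episode above 0.03 m).
It also fails if it takes over 72 s, if anything falls off the work surface, if the arm or the gripper's body presses on something with over 40 N, if the wrist force passes 120 N, or if a joint passes its speed limit or range.

## Working session

There is one attempt and no reset: what is moved stays moved. The work goes in short steps, each a Python script; the robot and the scene stay as the last script left them, time stands still between calls to the robot, and variables do not carry over. Pictures are saved under pics/ and viewed, at most 10 in all, crops included, and the job is handed in when it is done.

```bash
mkdir -p pics
cat > h.py <<'E'
from station import r
import numpy as np, cv2
def px2w(f,row,col,z=None):
    F=200/np.tan(np.radians(f["fov_y"])/2); R=np.array(f["R"]);t=np.array(f["t"])
    d=np.array([(col-f["cx"])/F,(row-f["cy"])/F,1.])
    if z is None:
        s=f["range_z"][int(round(row)),int(round(col))]
        return R.T@(d*s-t)
    o=-R.T@t; v=R.T@d
    return o+v*(z-o[2])/v[2]
def cloud(f,m):
    F=200/np.tan(np.radians(f["fov_y"])/2)
    v,u=np.nonzero(m&(f["range_z"]>0)); s=f["range_z"][v,u]
    return (np.c_[(u-f["cx"])/F*s,(v-f["cy"])/F*s,s]-np.array(f["t"]))@np.array(f["R"])
def save(f,n): cv2.imwrite(f"pics/{n}.png",f["img"][:,:,::-1])
E
python3 - <<'E'
from h import *
np.set_printoptions(precision=4,suppress=True)
for c in ["top","scene"]:
    f=r.grab_frame(c); save(f,c+"0"); print(c,f["fov_y"],f["cx"],f["cy"],"cam",-np.array(f["R"]).T@f["t"])
    for n in ["tipper","trough","board","board_top","stand","pedal","disc_a","ball_a_center","bin","jar","tape","glue"]:
        for d in r.landmark_of(n,c)[:3]:
            l=d["location"]; print(n,round(d["conf"],2),np.round(l,1),px2w(f,*l))
        for d in r.silhouettes(n,c)[:2]:
            P=cloud(f,d["mask"]); 
            if len(P): print("   sil",round(d["conf"],2),d["rect"],np.median(P,0),np.percentile(P,2,0),np.percentile(P,98,0))
print(r.get_t(),r.get_eef_rot())
E
```

```text
top 43.868115381456356 327.6064285150345 198.12825560008577 cam [ 0.527  -0.0253  1.1769]
tipper 0.94 [211.2 312. ] [0.5965 0.024  0.0634]
tipper 0.73 [154.7 204.1] [0.7254 0.2668 0.0727]
tipper 0.62 [240.4 291.6] [0.5314 0.0681 0.0846]
   sil 0.64 [211.6, 112.0, 388.9, 262.1] [0.6484 0.0236 0.0591] [ 0.4995 -0.1373  0.0041] [0.8027 0.1918 0.0733]
trough 0.88 [146.4 319.1] [0.7548 0.009  0.0074]
   sil 0.56 [213.7, 113.6, 388.6, 263.8] [0.6484 0.0236 0.0592] [ 0.4995 -0.137   0.0045] [0.8022 0.1905 0.0732]
board 0.88 [171.3 310.6] [0.688  0.0272 0.0566]
   sil 0.71 [243.5, 161.8, 378.4, 258.7] [0.6037 0.0306 0.0622] [ 0.5074 -0.1088  0.0554] [0.6908 0.1664 0.0702]
   sil 0.49 [185.9, 137.4, 214.9, 165.6] [0.7344 0.2751 0.0731] [0.7134 0.2551 0.001 ] [0.7613 0.3046 0.0784]
board_top 0.85 [210.6 310.4] [0.5979 0.0276 0.0635]
board_top 0.21 [239.8 290.9] [0.5327 0.0694 0.0867]
   sil 0.84 [243.1, 166.2, 378.2, 258.5] [0.6035 0.0302 0.0622] [ 0.5074 -0.1095  0.0554] [0.6907 0.1665 0.0702]
   sil 0.89 [210.0, 206.8, 382.4, 237.3] [0.5616 0.2024 0.0816] [ 0.5393 -0.1307 -0.0006] [0.6098 0.
[... 3283 characters left out ...]
11  0.0083] [ 0.4182 -0.414   0.0003] [ 0.5442 -0.2945  0.0468]
   sil 0.22 [251.9, 283.6, 274.9, 325.1] [ 0.7038 -0.3085  0.0775] [ 0.6817 -0.3253  0.0114] [ 0.7174 -0.282   0.1215]
jar 0.68 [189.5 406.7] [0.7437 0.2566 0.0248]
jar 0.64 [144.8 342.8] [0.5446 0.2005 0.1315]
   sil 0.89 [401.7, 166.6, 420.3, 194.8] [0.7486 0.2642 0.051 ] [0.7199 0.2511 0.0039] [0.7691 0.3013 0.0784]
   sil 0.58 [371.1, 155.7, 395.4, 179.5] [0.6311 0.3051 0.0205] [ 0.5895  0.2628 -0.0007] [0.674  0.3496 0.0281]
glue 0.94 [313.  264.1] [ 0.7113 -0.3156  0.055 ]
   sil 0.66 [252.2, 283.1, 276.8, 323.0] [ 0.7033 -0.3082  0.0747] [ 0.6733 -0.3253  0.0018] [ 0.7173 -0.2786  0.1216]
2.5 [0.9813 0.1927 0.     0.0001]
```

View pics/top0.png

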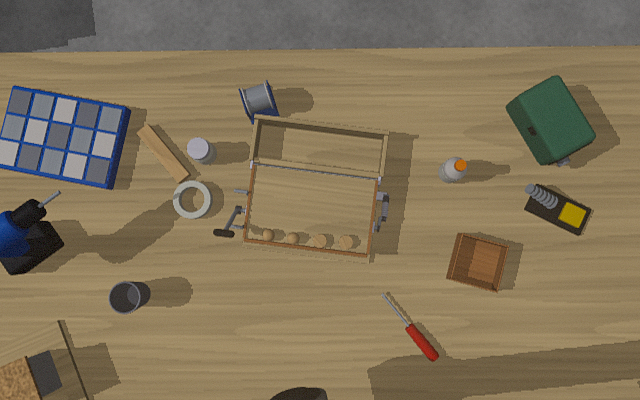

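View pics/scene0.png

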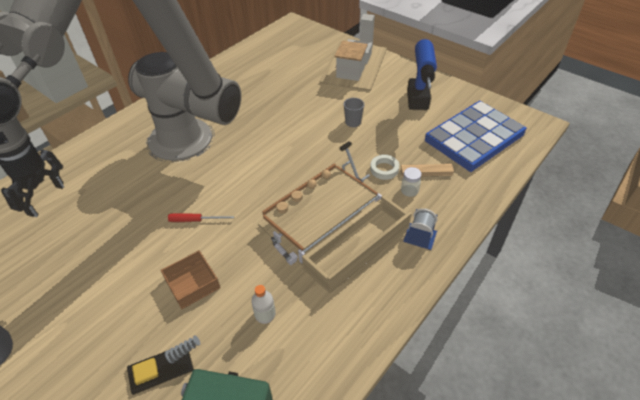

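Top view: the balls are at (row, col) (238,267) and (240,293), the discs at (241,320) and (243,345), the tread at (233,224) and the bin at (262,477). The scene view agrees, and nothing stands between the robot and the pedal. Next I refine the poses from the point clouds.

```bash
cat >> h.py <<'E'
def box(P):
    (c,s,a)=cv2.minAreaRect(P[:,:2].astype(np.float32)); return np.array(c),np.array(s),a
def quat(a,tilt=0):   # tool down, x axis at yaw a; tilt about the yawed y axis
    from scipy.spatial.transform import Rotation as Ro
    return (Ro.from_euler('z',a)*Ro.from_euler('y',tilt)*Ro.from_euler('x',np.pi)).as_quat()
E
python3 - <<'E'
from h import *
np.set_printoptions(precision=4,suppress=True)
for c in ["top","scene"]:
    f=r.grab_frame(c); P=cloud(f,np.ones((400,640),bool))
    def sel(x0,x1,y0,y1,z0,z1): return P[(P[:,0]>x0)&(P[:,0]<x1)&(P[:,1]>y0)&(P[:,1]<y1)&(P[:,2]>z0)&(P[:,2]<z1)]
    print(c)
    Q=sel(.45,.9,-.2,.17,.05,.10); print("tipper",len(Q),*box(Q))
    Q=sel(.70,.9,-.2,.2,.057,.08); print("trough walls",*box(Q))
    Q=sel(.5,.62,.15,.26,.118,.15); print("tread",len(Q),Q.mean(0),*box(Q),Q[:,2].max())
    Q=sel(.38,.56,-.44,-.27,.035,.06); print("bin",len(Q),*box(Q),np.median(Q[:,2]))
    Q=sel(.48,.57,-.1,.12,.0715,.1); print("parts",np.median(Q[:,2]))
    for y in range(-100,120,5):
        S=Q[abs(Q[:,1]-y/1000)<.0025]
        if len(S): print(y,len(S),S[:,0].mean().round(3),S[:,2].max().round(3),end=' | ')
    print()
for a in (-.12,-.12+np.pi):
    for p in ([.5,.21,.12],[.53,-.05,.1],[.47,-.35,.1]): print(a,p,r.solve_ik(p,quat(a)))
E
```

```text
top
tipper 11969 [0.6965 0.0265] [0.3314 0.3721] 82.11064910888672
trough walls [0.7994 0.0207] [0.1983 0.3437] 0.05734221264719963
tread 154 [0.5476 0.2084 0.1298] [0.5481 0.2087] [0.0445 0.0167] 82.58255004882812 0.1364867087163056
bin 457 [ 0.4788 -0.3518] [0.1118 0.11  ] 73.93553161621094 0.04386726221030683
parts 0.07576554780941874
-95 2 0.496 0.074 | -65 7 0.522 0.079 | -60 29 0.527 0.078 | -55 25 0.527 0.078 | -50 27 0.526 0.078 | -45 34 0.526 0.078 | -40 22 0.526 0.077 | -35 6 0.526 0.078 | -30 2 0.504 0.073 | -20 1 0.503 0.072 | -10 2 0.508 0.073 | -5 24 0.528 0.077 | 0 20 0.531 0.08 | 5 28 0.53 0.081 | 10 26 0.53 0.078 | 15 33 0.53 0.082 | 20 16 0.528 0.077 | 25 1 0.514 0.073 | 35 2 0.514 0.072 | 40 2 0.514 0.073 | 45 1 0.519 0.073 | 50 3 0.516 0.075 | 55 18 0.536 0.083 | 60 24 0.535 0.088 | 65 34 0.536 0.088 | 70 24 0.535 0.087 | 75 21 0.533 0.087 | 80 5 0.537 0.081 | 100 2 0.523 0.072 | 110 18 0.542 0.083 | 115 25 0.543 0.09 | 
scene
tipper 6781 [0.6971 0.0254] [0.3368 0.3738] 82.12081909179688
trough walls [0.7998 0.018 ] [0.3441 0.1991] 89.99290466308594
tread 72 [0.55
[... 491 characters left out ...]
5 1 0.515 0.073 | 50 5 0.538 0.082 | 55 15 0.539 0.089 | 60 18 0.539 0.089 | 65 15 0.544 0.09 | 70 8 0.542 0.085 | 75 2 0.542 0.081 | 100 1 0.526 0.072 | 105 6 0.539 0.079 | 110 14 0.549 0.085 | 115 21 0.549 0.086 | 
-0.12 [0.5, 0.21, 0.12] [ 0.2563  0.4965  1.6391 -0.      1.006   1.9471]
-0.12 [0.53, -0.05, 0.1] [-0.2381  0.5078  1.6877 -0.      0.9461  1.4527]
-0.12 [0.47, -0.35, 0.1] [-0.7708  0.5901  1.5306 -0.      1.021   0.92  ]
3.021592653589793 [0.5, 0.21, 0.12] [ 0.2563  0.4965  1.6391  0.      1.006  -1.1945]
3.021592653589793 [0.53, -0.05, 0.1] [-0.2381  0.5078  1.6877  0.      0.9461 -1.6889]
3.021592653589793 [0.47, -0.35, 0.1] [-0.7708  0.5901  1.5306  0.      1.021  -2.2216]
```

```bash
cat >> h.py <<'E'
A=-0.138; X=np.array([np.cos(A),np.sin(A)]); Y=np.array([-np.sin(A),np.cos(A)]); O=np.array([.604,.0265])
def tw(x,y,z): return [*(O+x*X+y*Y),z]
def w2t(p): d=np.asarray(p)[...,:2]-O; return np.stack([d@X,d@Y],-1)
E
python3 - <<'E'
from h import *
q=quat(A)
r.grip(0.0)
r.move_to(tw(-.135,.174,.22),q)
r.move_linear(tw(-.135,.174,.124),speed=.15)
f0=np.array(r.get_ft_force()); print(r.get_t(),f0)
xt=-.100; hit=False; low=0
while xt<-.004:
    xt+=.004
    z=.024+np.sqrt(.115**2-(min(max(xt,-.077),.03)+.02)**2)
    r.move_linear(tw(xt-.019,.174,z),speed=.05)
    f=np.array(r.get_ft_force())-f0; fx=-f[:2]@X
    print(round(xt,3),round(fx,1),round(f[2],1),round(r.get_t(),2))
    if fx>4: hit=True
    low=low+1 if hit and fx<.6 else 0
    if low>=2: break
r.pause(.3)
f=np.array(r.get_ft_force())-f0; print(f)
g=r.grab_frame("scene"); save(g,"s1")
P=cloud(g,np.ones((400,640),bool)); T=w2t(P); S=P[(abs(T[:,1]-.172)<.035)&(abs(T[:,0])<.1)&(P[:,2]>.11)&(P[:,2]<.15)]
print(len(S),np.median(w2t(S),0),r.get_tool_pos())
E
```

```text
6.85 [-0.43595319  0.80565078 -0.20959257]
-0.096 -0.8 -0.3 7.4
-0.092 -1.2 0.9 7.65
-0.088 -0.4 0.6 7.9
-0.084 -0.5 0.2 8.15
-0.08 2.3 1.1 8.4
-0.076 12.7 6.5 8.65
-0.072 13.6 8.8 8.9
-0.068 12.1 11.2 9.15
-0.064 11.6 9.0 9.4
-0.06 10.1 9.1 9.65
-0.056 8.6 7.4 9.9
-0.052 8.2 6.0 10.15
-0.048 5.8 5.8 10.4
-0.044 4.4 4.5 10.65
-0.04 3.3 4.2 10.9
-0.036 3.0 3.1 11.15
-0.032 3.1 1.3 11.4
-0.028 2.2 2.9 11.65
-0.024 0.7 0.7 11.9
-0.02 -0.0 1.2 12.15
-0.016 0.4 0.7 12.4
[ 0.31432746 -0.04827262  0.87745626]
116 [-0.01375172  0.16838346] [0.59318457 0.2035993  0.13885888]
```

Run:
```python
from h import *
r.pause(.6)
r.move_linear(tw(-.10,.174,.145),speed=.15)
r.move_to(tw(-.13,.174,.25),quat(A))
g=r.grab_frame("top"); save(g,"t2")
big=cv2.resize(g["img"][90:290,180:440],None,fx=3,fy=3)[:,:,::-1]; cv2.imwrite("pics/t2c.png",big)
P=cloud(g,np.ones((400,640),bool)); T=w2t(P); S=P[(abs(T[:,1]-.172)<.035)&(abs(T[:,0])<.1)&(P[:,2]>.11)&(P[:,2]<.15)]
print(r.get_t(),len(S),np.median(w2t(S),0))
```

```text
14.5 161 [-0.08043973  0.17241386]
```

View pics/t2c.png

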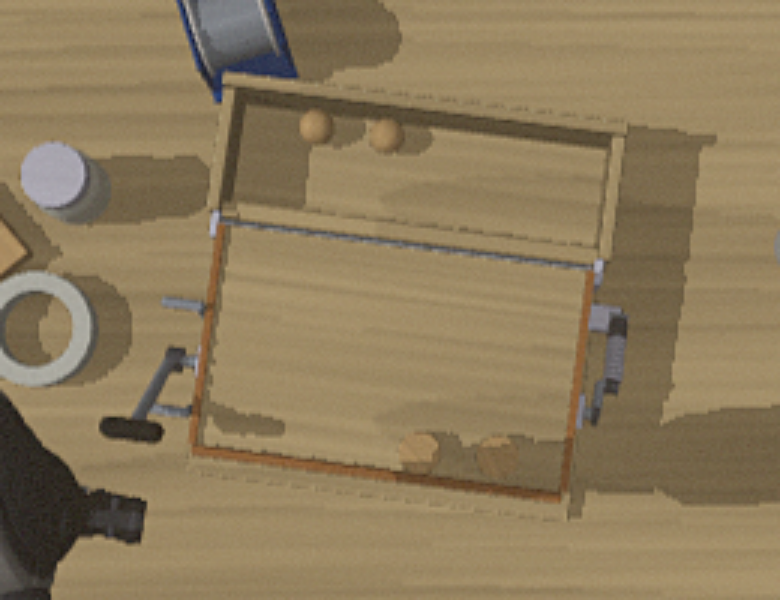

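The balls are in the trough, at crop (127,316) and (135,386). The discs sit by the rim at (453,419) and (455,497). The stand fell back to its near stop, so my push stopped short of over-centre. I'll push again, further, and confirm the tread leaves before retreating.

```bash
cat > p2.py <<'E'
from h import *
def gone():
    g=r.grab_frame("scene"); P=cloud(g,np.ones((400,640),bool)); T=w2t(P)
    return int(((abs(T[:,1]-.172)<.03)&(abs(T[:,0]-.038)<.012)&(P[:,2]>.112)&(P[:,2]<.14)).sum()),g
q=quat(A)
r.move_linear(tw(-.130,.174,.124),speed=.2)
f0=np.array(r.get_ft_force()); xt=-.090
done=False
while xt<.0065 and not done:
    st=.006 if xt<-.03 else .003
    xt+=st
    z=.024+np.sqrt(.115**2-(max(xt,-.077)+.02)**2)
    r.move_linear(tw(xt-.019,.174,z),speed=.05)
    if xt>-.025:
        f=np.array(r.get_ft_force())-f0
        n,g=gone(); print(round(xt,3),np.round(-f[:2]@X,1),n)
        if n>25: done=True
r.pause(.8); n,g=gone(); save(g,"s3"); print(n,r.get_t())
E
python3 p2.py
```

```text
-0.024 2.7 0
-0.021 1.2 0
-0.018 1.2 0
-0.015 0.9 0
-0.012 0.3 0
-0.009 0.0 0
-0.006 0.2 0
-0.003 -0.8 41
76 21.9583
```

Run:
```python
from h import *
np.set_printoptions(precision=4,suppress=True)
r.move_linear(tw(-.09,.174,.15),speed=.2)
r.move_linear(tw(-.11,.174,.24),speed=.25)
r.grip(.046,40)
r.move_to([.46,-.25,.26],quat(A,0))
for c in ["top","scene"]:
    g=r.grab_frame(c); save(g,c+"4"); P=cloud(g,np.ones((400,640),bool)); T=w2t(P)
    S=P[(abs(T[:,1]-.172)<.035)&(abs(T[:,0])<.1)&(P[:,2]>.11)&(P[:,2]<.15)]; print(c,"tread",len(S),np.median(w2t(S),0))
    B=(abs(T[:,0])<.06)&(T[:,0]>-.04)&(abs(T[:,1]-.04)<.07)
    co=np.polyfit(T[B,0],P[B,2],1); print("board fit",co)
    h=P[:,2]-np.polyval(co,T[:,0]); M=(h>.012)&(h<.025)&(T[:,0]>-.078)&(T[:,0]<.06)&(abs(T[:,1])<.13)
    U=np.c_[T[M],P[M,2],h[M]]
    for lo,hi in ((-.13,-.058),(-.058,0)):
        V=U[(U[:,1]>lo)&(U[:,1]<hi)]
        if len(V): print("disc",len(V),V.mean(0),V.min(0),V.max(0))
    R_=(T[:,0]<-.074)&(T[:,0]>-.1)&(abs(T[:,1]-.05)<.06)&(P[:,2]>.08); print("rim",T[R_,0].min() if R_.any() else 0,P[R_,2].max() if R_.any() else 0)
    for n in ("disc_a",):
        for d in r.landmark_of(n,c)[:3]: w=px2w(g,*d["location"]); print(n,d["conf"],d["location"],w2t(w),w)
cv2.imwrite("pics/t4c.png",cv2.resize(g["img"][120:320,230:440],None,fx=3,fy=3)[:,:,::-1])
print(r.get_t())
```

```text
top tread 165 [0.0325 0.1718]
board fit [-0.2427  0.0858]
disc 189 [-0.0573 -0.0874  0.1156  0.0158] [-0.0779 -0.1288  0.1084  0.012 ] [-0.0396 -0.0584  0.1236  0.0222]
disc 172 [-0.0604 -0.029   0.1164  0.0159] [-0.078  -0.0497  0.1105  0.0122] [-0.0448 -0.0024  0.1211  0.0197]
rim -0.08852167999936135 0.12109877528921573
disc_a 0.75 [237.6, 323.4] [-0.0626 -0.0379] [ 0.5368 -0.0024  0.1164]
disc_a 0.53 [238.1, 342.8] [-0.0582 -0.079 ] [ 0.5355 -0.0438  0.1123]
scene tread 79 [0.0388 0.1686]
board fit [-0.2409  0.0859]
disc 121 [-0.0567 -0.0901  0.1158  0.0162] [-0.0778 -0.1246  0.108   0.0121] [-0.0377 -0.0602  0.1232  0.0246]
disc 106 [-0.0601 -0.0313  0.1166  0.0162] [-0.0779 -0.0564  0.1114  0.0121] [-0.0421 -0.0009  0.1237  0.0221]
rim -0.08490590641459109 0.12119134053345804
disc_a 0.67 [191.0, 295.1] [-0.0562 -0.0446] [ 0.5422 -0.0099  0.108 ]
disc_a 0.43 [198.5, 283.5] [-0.0518 -0.0889] [ 0.5404 -0.0545  0.1145]
25.375
```

View pics/t4c.png

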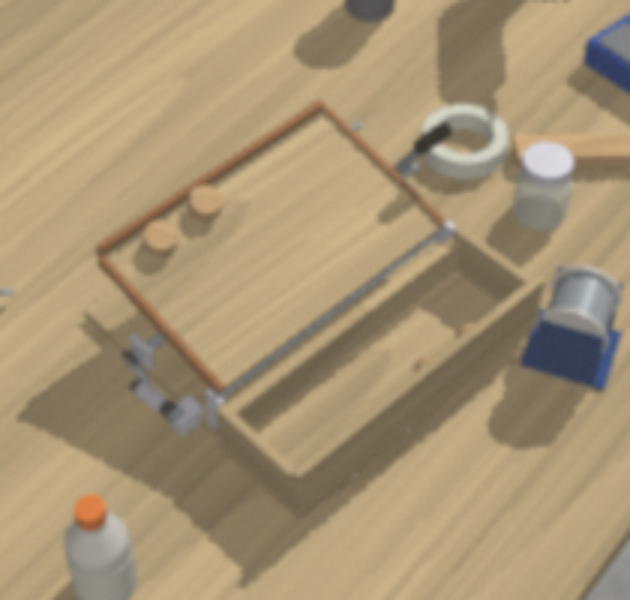

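The stand is over with the tread at x ≈ 35 mm, the balls are in the trough, and the discs are at crop (200,205) and (237,160). Both views put the disc tops at 16 mm over the board. Next I pick the discs.

```bash
cat > pick.py <<'E'
from h import *
import sys
t=.24; n=np.array([np.sin(t),np.cos(t)])
def pick(y,off,xs=-.0618,zs=.101,a=.009):
    s=np.array([xs,zs])
    P=lambda d: tw((s+d*n)[0],y,(s+d*n)[1])
    r.grip(.046,40)
    r.move_to(P(.08),quat(A,t))
    r.move_linear(P(.028),speed=.15)
    f0=np.array(r.get_ft_force())
    for d in (.022,.017,.013,a):
        r.move_linear(P(d),speed=.05)
        f=np.array(r.get_ft_force())-f0
        if f[2]>4: print("contact",d,f); break
    r.grip(.0,30); w=r.get_grip_width(); f=np.array(r.get_ft_force())-f0
    print("width",w,"force",r.get_grip_force(),f)
    if w<.025: r.grip(.046); r.move_linear(P(.08)); return False
    r.move_linear(P(.08),speed=.15); print("lifted",r.get_grip_width())
    b=-.28; c=np.array([.479,-.3525])+off*np.array([np.cos(b),np.sin(b)])
    r.move_to([*c,.16],quat(b)); print("width",r.get_grip_width())
    r.move_linear([*c,.024],speed=.2)
    r.grip(.046); r.move_linear([*c,.16],speed=.25)
    print(r.get_t()); return True
pick(float(sys.argv[1]),float(sys.argv[2]))
g=r.grab_frame("scene"); save(g,"after"+sys.argv[1]); P=cloud(g,np.ones((400,640),bool)); T=w2t(P)
S=P[(abs(T[:,1]-.172)<.035)&(abs(T[:,0])<.1)&(P[:,2]>.11)&(P[:,2]<.15)]; print("tread",len(S),np.median(w2t(S),0))
E
python3 pick.py -.030 -.024
```

```text
width 0.03099273720898517 force 29.7336807847023 [ 0.99050918  0.01791647 -0.07932891]
lifted 0.030583725452605695
width 0.030456579230965196
32.2833
tread 75 [0.03940081 0.16726292]
```

Run:
```python
from h import *
np.set_printoptions(precision=4,suppress=True)
r.move_linear([.36,-.36,.22],speed=.3)
for c in ("top","scene"):
    g=r.grab_frame(c); P=cloud(g,np.ones((400,640),bool)); T=w2t(P)
    h=P[:,2]-(.0859-.242*T[:,0]); M=(h>.0135)&(h<.018)&(T[:,0]>-.076)&(T[:,0]<.06)&(abs(T[:,1])<.12)
    U=np.c_[T[M],P[M,2]]; print(c,len(U),np.mean(U,0),cv2.minEnclosingCircle(U[:,:2].astype(np.float32)),np.percentile(U,[3,97],axis=0))
    save(g,c+"5")
    if c=="top": a=cv2.resize(g["img"][200:300,300:520],None,fx=3,fy=3)
    else: b=cv2.resize(g["img"][180:330,150:370],None,fx=3,fy=3)
cv2.imwrite("pics/5.png",np.vstack([a,b])[:600,:,::-1]); print(r.get_t())
```

```text
top 134 [-0.0546 -0.0863  0.115 ] ((-0.05433148145675659, -0.08645772188901901), 0.015559288673102856) [[-0.068  -0.0988  0.111 ]
 [-0.0412 -0.0733  0.1192]]
scene 88 [-0.0577 -0.0753  0.1154] ((-0.07456596195697784, -0.013921692967414856), 0.10277195274829865) [[-0.0754 -0.1034  0.1112]
 [-0.0416  0.0446  0.1197]]
32.9667
```

View pics/5.png

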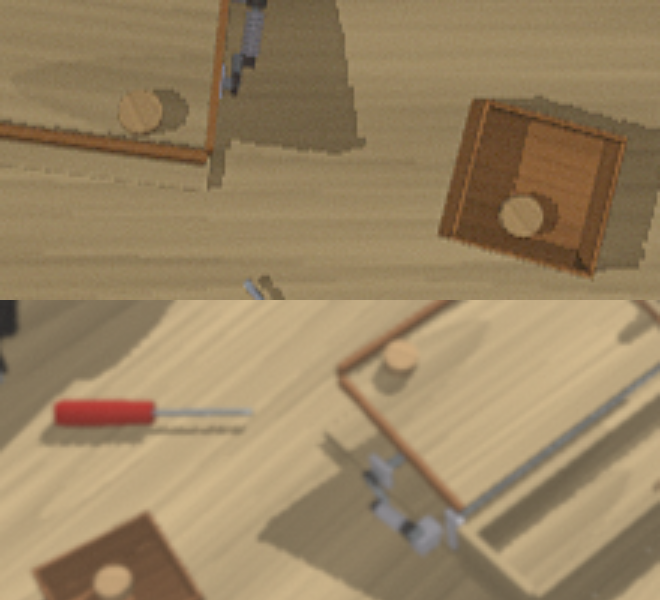

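The first disc is flat in the bin at crop (215,522). The second is on the board at (110,140), about 4 mm nearer the trough than I assumed, so I shift the grasp to suit.

```bash
sed -i 's/xs=-.0618,zs=.101/xs=-.058,zs=.100/' pick.py; python3 pick.py -.0875 .024
python3 - <<'E'
from h import *
r.move_linear([.36,-.36,.22],speed=.3)
r.pause(.3)
for c in ("top",):
    g=r.grab_frame(c); P=cloud(g,np.ones((400,640),bool)); T=w2t(P)
    S=P[(abs(T[:,1]-.172)<.035)&(abs(T[:,0])<.1)&(P[:,2]>.11)&(P[:,2]<.15)]; print("tread",len(S),np.median(w2t(S),0))
cv2.imwrite("pics/6.png",cv2.resize(g["img"][90:290,170:550],None,fx=2,fy=2)[:,:,::-1]); print(r.get_t())
E
```

```text
width 0.030537995767579165 force 29.739110469818115 [-0.54559488 -0.93995772  1.21223955]
lifted 0.030473417406378624
width 0.03065047477040311
39.9667
tread 78 [0.03890968 0.16864588]
tread 163 [0.03255251 0.17247737]
41.0333
```

View pics/6.png

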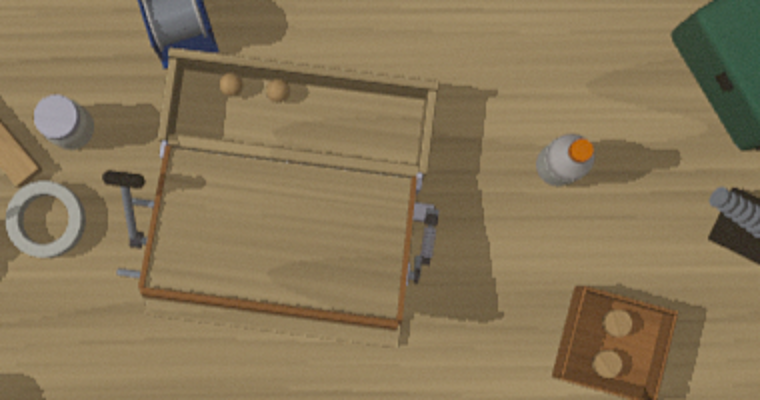

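Both discs are in the bin at crop (322,620) and (363,610). The balls are in the trough at (84,231) and (90,277), the stand is over, and the jar, tape and glue are in place.

```bash
python3 -c "
from station import r
print(r.sign_off())"
```

```text
the job is handed in; nothing more can be done
None
```

I handed the job in at about 41 s with the stand over on its far stop, both balls in the trough, both discs in the bin, and the jar, tape and glue where they stood; the first pedal push fell short and the stand sprang back, and a second push took it over.

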